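Shake a soil sample jar on the touch mixer

TASK

A sample tin has been left on the pad of the touch mixer: first lift it off and stand it upright on the floor of the steel pan with the other tins. Then take the middle-height jar of the three screw-lid containers, press it upright and centred onto the mixer's sprung pad until the pad is fully down, without ramming it, keep it down for a full second, and finally stand the jar upright on the round cork mat. Set things down rather than dropping them, and leave everything else where it is.

Things in the scene. Friction and masses are not known exactly. Their poses are not given: they have to be found in the camera images.
- mixer: touch mixer, fixed to the bench: grey round base 154 mm in diameter at the foot, narrowing to 100 mm at its top 94 mm above the bench; a black sprung pad stands on its centre. Origin: centre of the underside, on the bench; z up
- pad_top (a point): centre of the upper face of the mixer's pad, a flat black rubber disc 72 mm in diameter and 10 mm thick, 118 mm above the bench when up; the point goes down with the pad
- pad (a joint): how far the pad is pressed straight down, m: 0 is up, 0.012 fully down (end stop). The spring needs about 5 N to begin to move it (more than the weight of the tin or the jar) and about 12 N at the end stop; it springs back up when let go
- tin: closed round aluminium sample tin, 56 mm in diameter, 42 mm high, about 90 g, standing on the mixer's pad at the start. Origin: centre of its underside; z is its axis, up
- pan: shallow rectangular steel pan, fixed, 270 mm (its x) by 190 mm (its y), walls 3 mm thick and 30 mm high, floor 3 mm thick. Origin: centre of the underside, on the bench
- pan_free (a point): point on the pan's floor (3 mm above the bench), centre of its free part: 55 mm from the pan's centre towards its -x end; the two other tins stand in the +x part
- jar: the jar to be mixed: clear plastic with soil in it and a white screw lid; 54 mm in diameter, 95 mm high, of which the straight body is the lower 73 mm and the lid (51 mm in diameter) the top 20 mm; about 150 to 290 g. Middle in height of the three lidded containers that stand in any order on the bench in a row that runs left to right, about 110 mm apart. Origin: centre of its underside; z is its axis, up
- tall_bottle: bystander: tall lidded container, 42 mm in diameter, 135 mm high. Origin: centre of its underside
- squat_jar: bystander: squat lidded container, 66 mm in diameter, 55 mm high. Origin: centre of its underside
- mat_top (a point): centre of the upper face of the round cork mat, 130 mm in diameter, 6 mm thick, fixed flat on the bench
- tin_b: bystander: another tin like the one on the mixer, standing in the pan. Origin: centre of its underside
- tin_c: bystander: another such tin, standing in the pan. Origin: centre of its underside
- beaker: bystander: open white plastic beaker, 64 mm in diameter, 65 mm high, on the bench in front of the mixer. Origin: centre of its underside

How it is judged:
On the way, in this order (a step that is already met when the one before it is completed fails the run):
1. the tin stands upright on the floor of the pan (x of tin in the frame of pan between -0.115 and 0.115 m and y of tin in the frame of pan between -0.075 and 0.075 m and z of tin in the frame of pan below 0.008 m and angle between tin's own z axis and vertical below 0.1 rad and linear speed of tin below 0.03 m/s), for 0.2 s.
2. the jar, upright and centred on the pad within 15 mm, holds the pad fully down (at least 10.5 of its 12 mm) for 0.8 s (value of joint pad above 0.0105 m and horizontal distance between jar and pad_top below 0.015 m and angle between jar's own z axis and vertical below 0.15 rad and contact force between jar and mixer above 3 N), for 0.8 s.
At the end, for the whole second after the job is handed in: The jar stands still and upright (within 0.1 rad) on the cork mat, its centre within 40 mm of the mat's centre; the tin stands still and upright (within 0.1 rad) on the floor of the pan; the pad is up again (all of step 1 and horizontal distance between jar and mat_top below 0.04 m and height (world z) of jar between 0.003 and 0.01 m and angle between jar's own z axis and vertical below 0.1 rad and linear speed of jar below 0.03 m/s and value of joint pad below 0.004 m); the robot touches nothing.
It fails at once if a bystander (tall bottle, squat jar, one of the other tins or beaker) is moved by more than 30 mm (distance of any of tall_bottle, squat_jar, tin_b, tin_c, beaker from where it was at the start of the episode above 0.03 m).
It fails at once if the jar is rammed onto the mixer with more than 70 N (contact force between jar and mixer above 70 N).
It fails at once if the tin or the jar is dropped (falls faster than 0.8 m/s out of the fingers) ((linear speed of tin above 0.8 m/s and contact force between tin and the fingers below 0.1 N) or (linear speed of jar above 0.8 m/s and contact force between jar and the fingers below 0.1 N)).
It also fails if it takes over 72 s, if anything falls off the work surface, if the arm or the gripper's body presses on something with over 40 N, if the wrist force passes 120 N, or if a joint passes its speed limit or range.

ROBOT

A 6-joint arm with a two-finger parallel gripper is mounted at the origin on the work surface. World frame = base frame: x ahead of the robot, y to its left, z up, the work surface at z = 0. Lengths are in m, angles in rad, forces in N, time in s.
With the tool pointing down it reaches from about 0.35 to 0.925 m from the base axis. Payload 6.4 kg.
Tool frame: the origin (TCP) lies on the centre line of the jaws, within the pads' length; the fingertips stand bot.finger_overhang ahead of it and the grasp point (between the pads) lies 5 mm behind it (bot.finger_overhang is the distance from the TCP to the fingertips, in m); z points along the fingers, y is the line along which they close (so a half turn about z gives the same grasp; the last joint's range is limited). The gripper opens to 94 mm and grips with 3 to 60 N. Pads are 16 mm wide; open, the fingers measure 119 mm over their backs; the gripper's body (75 mm by 177 mm) begins 78 mm behind the grasp point.
Start: joints at [1.051, 0.245, 1.558, -0, 1.339, -0.174], TCP at [0.22, 0.612, 0.198] pointing down, gripper open.
Joint ranges: [-3.13, 3.13], [-1.02, 2.26], [0.13, 2.54], [-0.95, 4.09], [0.21, 2.88], [-2.74, 2.74]. Speed limits (rad/s): [2.57, 2.57, 3.14, 3.14, 3.14, 3.14].

INTERFACE

Orientations are given as [roll, pitch, yaw] about the fixed x, y, z axes, in that order (R = Rz(yaw) Ry(pitch) Rx(roll)).
In Python, from bench import bot gives the robot as it stands. Calls block until the motion is done:
- bot.move_pose(position, orientation): joint-space move of the TCP to a pose.
- bot.move_l(position, attitude=None, max_speed=0.15): straight line of the TCP; attitude=None keeps the orientation; max_speed is the mean speed in m/s.
- bot.move_joints(angles): joint-space move.
- bot.set_gripper(opening, strength=None): finger opening in m; strength is the grip in N (None keeps the last); returns when the fingers have stopped.
- bot.dwell(seconds).
- bot.solve_ik(position, orientation): joint angles nearest the present ones, or None.
- bot.read_state(): the state.
- bot.read_camera(name): name is "scene" or "top" or "wrist"; returns the picture (384x512x3 uint8, red, green, blue); there is no depth.
- bot.get_calibration(name): a dict with "K" (3x3 intrinsics, pixels), "R" (3x3) and "t" (3): a world point X has camera coordinates R X + t. Camera axes: x right, y down, z forward; pixel columns grow to the right and rows downward; lengths in m; the calibration is good to about 2 mm. The wrist camera is an equidistant fisheye: a pixel r from the principal point sees the ray r / f radians off the axis. A picture is of the moment at which its call begins: read the wrist's pose just before it. get_calibration takes no time and is no camera call; for the wrist camera it gives the pose at the moment of the call.
A pose or a line that the arm cannot do raises bot.Unreachable and nothing moves.
- bot.sign_off(): hands the job in; it is judged then, once.
The state is a dict: "clock": time; "joints": joint angles; "dq": joint speeds; "tau": joint torques, N m; "position": TCP position; "orientation": TCP orientation; "contact_force": force on the tool from outside, world axes, zero at the start; "moment": the same for the moment, N m; "opening": finger opening in m; "finger_force": force on a finger pad.
Only numpy, scipy, OpenCV 4.12 (cv2) and the standard library are available. Lean on these libraries where they do the work, as an engineer would, in place of code of your own. Each camera call takes 0.05 s, during which the arm holds its last target. There are 200 camera calls.

## Working session

There is one attempt and no reset: what is moved stays moved. The work goes in short steps, each a Python script; the robot and the scene stay as the last script left them, time stands still between calls to the robot, and variables do not carry over. Pictures are saved under pics/ and viewed, at most 10 in all, crops included, and the job is handed in when it is done.

```bash
mkdir -p pics; ls
python3 - <<'E'
from bench import bot
import cv2,numpy as np
for n in ("scene","top"):
    im=bot.read_camera(n); cv2.imwrite(f"pics/{n}0.png",im[:,:,::-1])
    c=bot.get_calibration(n); print(n,np.round(c["K"],1).tolist(),np.round(c["R"],3).tolist(),np.round(c["t"],3))
c=bot.get_calibration("wrist");print({k:np.round(v,3).tolist() for k,v in c.items() if k in "KRt"})
print(bot.read_state(),bot.finger_overhang)
E
```

```text
pics
scene [[394.3, 0.0, 254.5], [0.0, 394.3, 193.5], [0.0, 0.0, 1.0]] [[-0.212, 0.977, 0.016], [0.676, 0.159, -0.72], [-0.706, -0.141, -0.694]] [ 0.105 -0.294  1.605]
top [[426.9, 0.0, 253.6], [0.0, 426.9, 189.2], [0.0, 0.0, 1.0]] [[-0.008, -1.0, 0.007], [-0.998, 0.008, -0.057], [0.057, -0.008, -0.998]] [0.011 0.516 1.135]
{'K': [[297.319, 0.0, 250.782], [0.0, 297.319, 191.361], [0.0, 0.0, 1.0]], 'R': [[0.338, 0.941, -0.001], [0.901, -0.324, 0.288], [0.271, -0.099, -0.958]], 't': [-0.65, -0.031, 0.392]}
{'clock': 0.1, 'joints': array([ 1.05093313e+00,  2.45752617e-01,  1.55884669e+00, -5.97637666e-05,
        1.33870192e+00, -1.74108006e-01]), 'dq': array([ 0.00026047,  0.00039569, -0.00273719,  0.00071929,  0.00064806,
        0.00157427]), 'tau': array([-1.25207287e-03, -4.16917312e+01, -3.15523124e+01,  6.85751857e-02,
        3.09829577e-02, -6.03506578e-05]), 'position': array([0.22003285, 0.61105183, 0.19717462]), 'orientation': array([-3.13989984e+00, -2.38717323e-04,  2.79585105e+00]), 'contact_force': array([ 0.23928299, -0.01507978, -0.18003621]), 'moment': array([ 0.01040987, -0.02235794, -0.01506887]), 'finger_force': 0.0, 'opening': 0.09396550546221563} 0.014
```

View pics/top0.png

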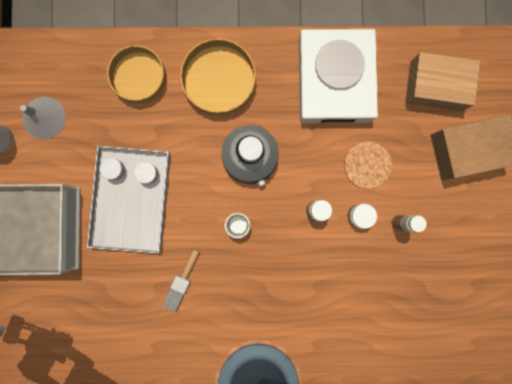

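View pics/scene0.png

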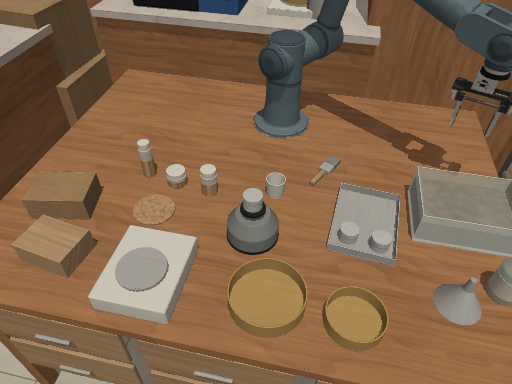

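The top view shows the tin on the mixer at (250,149), the mat at (368,165), and the pan centred near (129,200) with its two tins at (112,169) and (146,173). The three lids are at (320,210), (363,216) and (415,224). The scene view shows these are the middle jar at (208,178), the squat jar at (176,176) and the tall bottle at (147,157). The beaker is at (237,226) in the top view.

```bash
cat > h.py <<'E'
from bench import bot
import cv2,numpy as np
def ray(c,uv):
    K=c["K"];R=np.array(c["R"]);t=np.array(c["t"])
    d=np.linalg.inv(K)@np.array([uv[0],uv[1],1.]); return -R.T@t,R.T@d
def fray(c,uv):
    K=c["K"];R=np.array(c["R"]);t=np.array(c["t"])
    p=np.array([uv[0]-K[0][2],uv[1]-K[1][2]])/K[0][0]; r=np.hypot(*p)
    d=np.r_[p*np.sin(r)/max(r,1e-9),np.cos(r)]; return -R.T@t,R.T@d
def at(od,z):
    o,d=od; return o+d*(z-o[2])/d[2]
def blobs(mask,box,amin=20):
    x0,y0,x1,y1=box; n,l,s,c=cv2.connectedComponentsWithStats(mask[y0:y1,x0:x1].astype(np.uint8))
    return [(int(s[i][4]),np.r_[s[i][:2]+[x0,y0],s[i][2:4]],c[i]+[x0,y0]) for i in range(1,n) if s[i][4]>=amin]
E
python3 - <<'E'
from h import *
im=cv2.imread("pics/top0.png"); c=bot.get_calibration("top")
hsv=cv2.cvtColor(im,cv2.COLOR_BGR2HSV); m=(hsv[...,2]>200)&(hsv[...,1]<40)
Z=dict(tin=((235,130,268,165),.160),jar=((305,195,335,225),.095),squat=((345,200,382,235),.055),tall=((390,210,430,240),.135),beaker=((220,210,255,242),.065))
for k,(b,z) in Z.items():
    for a,s,ct in blobs(m,b): print(k,a,s,ct.round(1),at(ray(c,ct),z).round(4), at(ray(c,s[:2]+s[2:]/2-.5),z).round(4))
# mixer base: dark-grey mask ; mat
m2=(hsv[...,1]<70)&(hsv[...,2]<140)
for a,s,ct in blobs(m2,(212,118,290,185),300): print("mixer",a,s,ct.round(1))
b,g,r=[im[...,i].astype(int) for i in range(3)]
mt=((hsv[...,2]>185)&(hsv[...,1]>60))
for a,s,ct in blobs(mt,(335,132,402,196),300): print("mat",a,s,ct.round(1),at(ray(c,ct),.006).round(4))
mp=(hsv[...,1]<60)
for a,s,ct in blobs(mp,(83,140,176,260),3000):
    x=cv2.findContours(mp[140:260,83:176].astype(np.uint8),0,2)[0];x=max(x,key=cv2.contourArea)
    q=cv2.minAreaRect(x);cs=cv2.boxPoints(q)+[83,140]
    P=np.array([at(ray(c,p),.03)[:2] for p in cs]);print("pan",P.round(4).tolist(),P.mean(0),[np.linalg.norm(P[i]-P[i-1]).round(3) for i in range(4)])
for p in [(112,169),(146,173)]: print("tins",at(ray(c,p),.045))
print(hsv[165,368],hsv[165,400],hsv[155,230],hsv[200,130],hsv[215,75+10])
E
```

```text
tin 408 [239 137  23  23] [250.2 148. ] [0.6051 0.0152 0.16  ] [0.6051 0.0157 0.16  ]
jar 307 [312 201  19  20] [321.  210.1] [ 0.4576 -0.1607  0.095 ] [ 0.4565 -0.1606  0.095 ]
squat 437 [353 204  23  24] [364.1 215.7] [ 0.4424 -0.2787  0.055 ] [ 0.4429 -0.2786  0.055 ]
tall 181 [411 216  15  16] [417.7 223.4] [ 0.4235 -0.3864  0.135 ] [ 0.4232 -0.3871  0.135 ]
beaker 170 [230 220  17  13] [238.2 226.1] [0.4184 0.0474 0.065 ] [0.4188 0.0479 0.065 ]
mixer 1784 [222 126  56  57] [249.8 156.4]
mat 3647 [335 132  67  64] [366.3 165.8] [ 0.5778 -0.3009  0.006 ]
pan [[0.3661, 0.4468], [0.6352, 0.4253], [0.6154, 0.2302], [0.3465, 0.2544]] [0.49083027 0.33917124] [np.float64(0.193), np.float64(0.27), np.float64(0.196), np.float64(0.27)]
tins [0.5699117  0.37786993 0.045     ]
tins [0.5587233  0.28882729 0.045     ]
[ 14 127 213] [ 13 154 202] [ 27  18 126] [ 17  23 220] [ 12 153 188]
```

```bash
cat >> h.py <<'E'
def look(name):
    c=bot.get_calibration("wrist"); im=bot.read_camera("wrist")[:,:,::-1].copy(); cv2.imwrite(f"pics/{name}.png",im)
    np.savez(f"pics/{name}.npz",K=c["K"],R=c["R"],t=c["t"]); return c,im
E
python3 - <<'E'
from h import *
for p in [(.605,.015,.3),(.4575,-.1607,.2),(.436,.3436,.2),(.577,-.303,.2)]:
    for y in (np.pi/2,-np.pi/2,0.,np.pi): 
        q=bot.solve_ik(p,[np.pi,0,y]); print(p,round(y,2),None if q is None else np.round(q,2))
c=bot.get_calibration("top"); print("mixer foot",at(ray(c,(249.5,154)),0.01))
bot.move_pose([.605,.015,.27],[np.pi,0,np.pi/2] if bot.solve_ik([.605,.015,.27],[np.pi,0,np.pi/2]) is not None else [np.pi,0,-np.pi/2])
look("w1"); s=bot.read_state(); print(s["clock"],s["position"],s["orientation"])
E
```

```text
(0.605, 0.015, 0.3) 1.57 [-0.16  0.08  1.56  0.    1.5  -0.16]
(0.605, 0.015, 0.3) -1.57 None
(0.605, 0.015, 0.3) 0.0 [-0.16  0.08  1.56 -0.    1.5   1.41]
(0.605, 0.015, 0.3) 3.14 [-0.16  0.08  1.56  0.    1.5  -1.73]
(0.4575, -0.1607, 0.2) 1.57 [-0.57 -0.15  1.97  0.    1.33 -0.57]
(0.4575, -0.1607, 0.2) -1.57 [-0.57 -0.15  1.97 -0.    1.33  2.57]
(0.4575, -0.1607, 0.2) 0.0 [-0.57 -0.15  1.97 -0.    1.33  1.  ]
(0.4575, -0.1607, 0.2) 3.14 [-0.57 -0.15  1.97  0.    1.33 -2.14]
(0.436, 0.3436, 0.2) 1.57 [ 0.46  0.02  1.8  -0.    1.32  0.46]
(0.436, 0.3436, 0.2) -1.57 [ 0.46  0.02  1.8   0.    1.32 -2.68]
(0.436, 0.3436, 0.2) 0.0 [ 0.46  0.02  1.8  -0.    1.32  2.03]
(0.436, 0.3436, 0.2) 3.14 [ 0.46  0.02  1.8   0.    1.32 -1.11]
(0.577, -0.303, 0.2) 1.57 [-0.66  0.25  1.55  0.    1.34 -0.66]
(0.577, -0.303, 0.2) -1.57 [-0.66  0.25  1.55 -0.    1.34  2.48]
(0.577, -0.303, 0.2) 0.0 [-0.66  0.25  1.55 -0.    1.34  0.91]
(0.577, -0.303, 0.2) 3.14 [-0.66  0.25  1.55  0.    1.34 -2.23]
mixer foot [0.61182971 0.01714544 0.01      ]
2.675 [0.6049291  0.01579678 0.26989365] [-3.14137052e+00 -1.44363972e-04  1.57200159e+00]
```

View pics/w1.png

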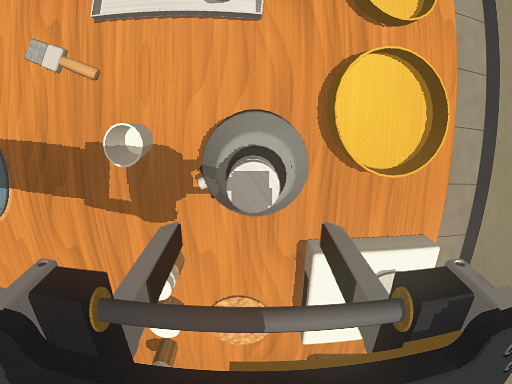

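The wrist view shows the mixer around (255,162). The tin on it is at about (254,186), partly in the gripper's shadow. The fingers straddle it along x. A crop will give the tin's edges.

Run:
```python
import cv2
im=cv2.imread("pics/w1.png")[100:225,190:320]; cv2.imwrite("pics/w1c.png",cv2.resize(im,None,fx=4.6,fy=4.6,interpolation=cv2.INTER_NEAREST))
```

```text
(no output)
```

View pics/w1c.png

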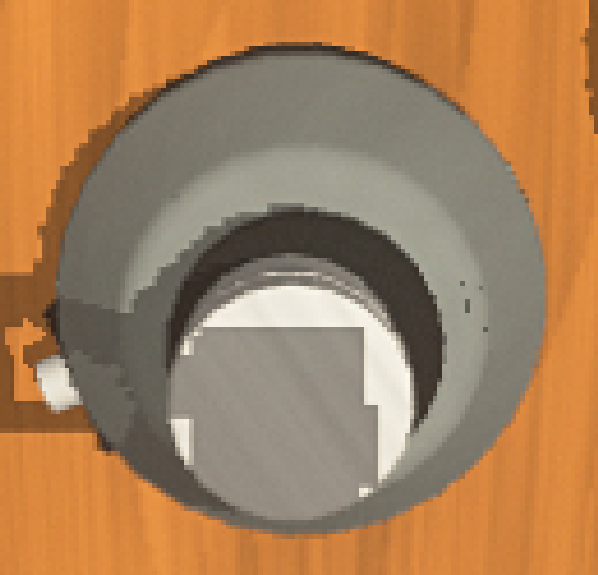

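The crop shows the tin top spanning x 168–413 and y 285–521. The pad rim passes near (300,207), (443,345) and (168,330), and the foot spans x 57–546.

Run:
```python
from h import *
c=dict(np.load("pics/w1.npz")); f=lambda p:(190+p[0]/4.6-.5,100+p[1]/4.6-.5)
for a in [(290,403)]: print("tin",at(fray(c,f(a)),.160))
for a in [(168,403),(413,403),(290,285),(290,521)]: print(" e",at(fray(c,f(a)),.160))
for a in [(300,207),(443,345),(168,330)]: print("pad",at(fray(c,f(a)),.118))
for a in [(57,295),(546,295),(300,43)]: print("foot",at(fray(c,f(a)),.005))
```

```text
tin [0.60795669 0.01602384 0.16      ]
 e [0.58039295 0.01599045 0.16      ]
 e [0.63578197 0.01608228 0.16      ]
 e [0.60786594 0.04308901 0.16      ]
 e [ 0.60806134 -0.0124075   0.16      ]
pad [0.61060138 0.05481063 0.118     ]
pad [0.64734392 0.01957509 0.118     ]
pad [0.5771957  0.02333732 0.118     ]
foot [0.52999503 0.00995542 0.005     ]
foot [0.69621921 0.01038738 0.005     ]
foot [0.61203435 0.09410333 0.005     ]
```

```bash
cat >> h.py <<'E'
D=[np.pi,0,np.pi/2]
def lower(xy,z0,zmin,thr=2.0,step=.0015):
    """step down slowly until something pushes back with thr N more than at the start"""
    bot.dwell(.2); f0=bot.read_state()["contact_force"][2]; z=z0
    while z>zmin:
        z-=step; bot.move_l([*xy,z],max_speed=.03); f=bot.read_state()["contact_force"][2]-f0
        if f>thr: break
    print("lowered to",round(z,4),"f",round(f,2)); return z
E
python3 - <<'E'
from h import *
bot.move_pose([.607,.0157,.27],D)
bot.move_l([.607,.0157,.140],max_speed=.15)
bot.set_gripper(.03,15); s=bot.read_state(); print(s["opening"],s["finger_force"],s["position"],s["clock"])
bot.move_l([.607,.0157,.20],max_speed=.12)
bot.move_pose([.436,.3436,.20],D)
s=bot.read_state(); print(s["opening"],s["finger_force"],s["clock"])
bot.move_l([.436,.3436,.032],max_speed=.12)
z=lower([.436,.3436],.032,.0205)
bot.set_gripper(.076); bot.dwell(.2)
bot.move_l([.436,.3436,.20],max_speed=.15)
look("w2"); im=bot.read_camera("top")[:,:,::-1]; cv2.imwrite("pics/top2.png",im); print(bot.read_state()["clock"])
E
```

```text
0.05586783969044855 15.00011533498764 [0.60700395 0.0156888  0.14008033] 4.625
0.05556451858095893 14.999914169311523 6.6583
lowered to 0.0245 f 3.62
11.8083
```

View pics/w2.png

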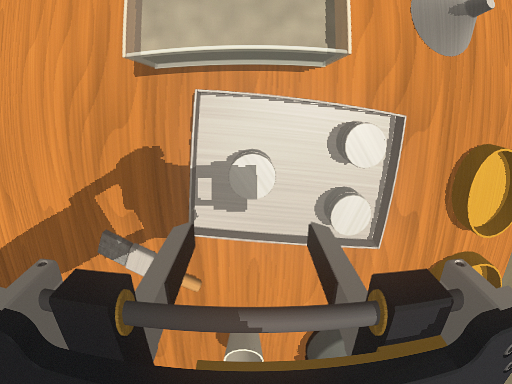

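The tin stands upright in the free part of the pan at about (252,176), and the other two tins are untouched. Next I measure the bare pad from the top view and look at the jar from close by.

Run:
```python
from h import *
im=cv2.imread("pics/top2.png"); c=bot.get_calibration("top"); v=im.max(2)
for a,s,ct in blobs(v<75,(222,122,280,186),150): print("pad",a,s,ct.round(1),at(ray(c,ct),.118).round(4),at(ray(c,s[:2]+s[2:]/2-.5),.118).round(4))
g=cv2.resize(im[115:195,215:405],None,fx=4,fy=4,interpolation=0)
p=[.455,-.160]
bot.move_pose([*p,.25],D); _,w=look("w3")
cv2.imwrite("pics/m3.png",np.vstack([g[:320,:760],cv2.resize(w,(760,280*2))[:280]])[:600])
```

```text
pad 625 [236 136  28  29] [249.7 149.8] [0.6071 0.0165 0.118 ] [0.6066 0.0169 0.118 ]
```

View pics/w3.png

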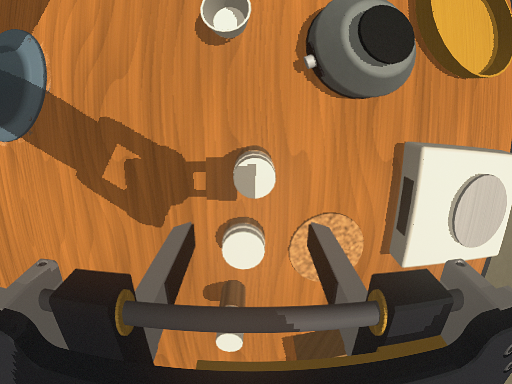

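View pics/m3.png

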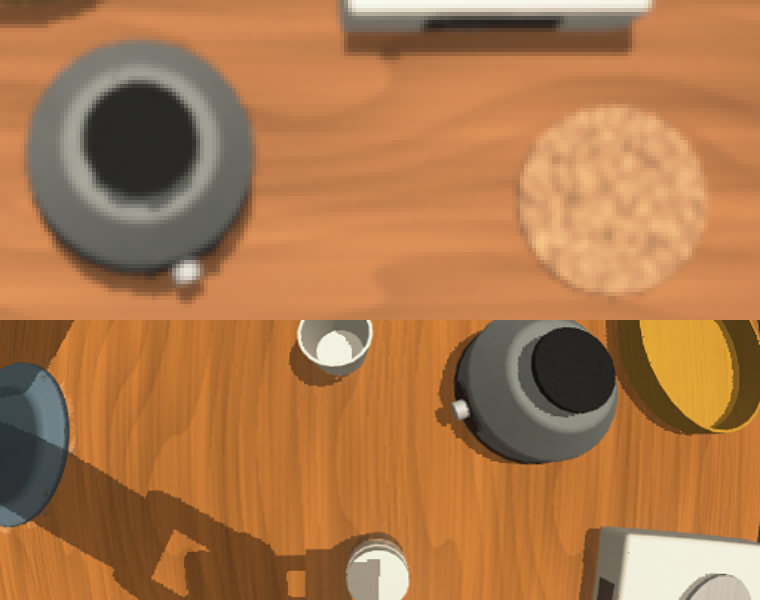

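The jar lid is at about (254,175) in the wrist view, with the squat jar at (243,245), the mat at (326,246) and the bare pad at (387,34). In the top view the mat is centred at (367.9,164.5).

Run:
```python
from h import *
w=cv2.imread("pics/w3.png"); c=dict(np.load("pics/w3.npz")); v=w.max(2); hsv=cv2.cvtColor(w,cv2.COLOR_BGR2HSV)
for a,s,ct in blobs(v<60,(350,0,425,75),300): print("pad",a,s,ct.round(1),at(fray(c,ct),.118).round(4))
m=(hsv[...,1]<45)&(hsv[...,2]>120)
for a,s,ct in blobs(m,(225,140,285,205),100): print("jar",a,s,ct.round(1),at(fray(c,ct),.095).round(4),[at(fray(c,e),.095).round(4)[:2].tolist() for e in [(s[0],175),(s[0]+s[2]-1,175),(254,s[1]+s[3]-1)]])
print("mat",at(ray(bot.get_calibration("top"),(367.9,164.5)),.006))
```

```text
pad 2581 [358   5  57  59] [385.6  34.1] [0.6083 0.0153 0.118 ]
jar 707 [239 158  36  40] [261.5 175.8] [ 0.4692 -0.158   0.095 ] [[0.4425, -0.1571], [0.4839, -0.157], [0.4604, -0.1843]]
mat [ 0.58128528 -0.30546824  0.006     ]
```

Run:
```python
from h import *
j=[.458,-.160]; P=[.6085,.0165]
bot.move_pose([*j,.20],D); bot.set_gripper(.094)
bot.move_l([*j,.045],max_speed=.12)
bot.set_gripper(.03,35); s=bot.read_state(); print(s["opening"],s["finger_force"],s["position"])
bot.move_l([*j,.22],max_speed=.15)
bot.move_pose([*P,.22],D)
bot.move_l([*P,.172],max_speed=.1); bot.dwell(.3)
s=bot.read_state(); print(s["opening"],s["clock"])
f0=s["contact_force"][2]; z=.172
while z>.144:
    z-=.001; bot.move_l([*P,z],max_speed=.03); f=bot.read_state()["contact_force"][2]-f0
    print(round(z,4),round(f,1),round(bot.read_state()["position"][2],4))
    if f>22: break
for i in range(6):
    bot.dwell(.25); s=bot.read_state(); print(round(s["contact_force"][2]-f0,1),s["position"].round(4))
im=bot.read_camera("scene")[:,:,::-1]; cv2.imwrite("pics/s4.png",cv2.resize(im[100:280,150:400],None,fx=3,fy=3))
print(s["clock"])
```

```text
0.05338175677605389 34.99331474304199 [ 0.4582997  -0.16011509  0.04515182]
0.05327410669829403 19.8417
0.171 -0.7 0.1709
0.17 0.2 0.1699
0.169 -0.3 0.1689
0.168 1.4 0.1679
0.167 -0.4 0.1669
0.166 0.3 0.1659
0.165 -0.6 0.1649
0.164 0.5 0.1639
0.163 0.3 0.1632
0.162 4.7 0.1627
0.161 5.8 0.1614
0.16 5.4 0.1602
0.159 7.3 0.1592
0.158 7.9 0.1583
0.157 8.4 0.1574
0.156 8.0 0.1565
0.155 9.0 0.1556
0.154 8.8 0.1548
0.153 9.9 0.1539
0.152 10.6 0.153
0.151 10.9 0.1521
0.15 11.0 0.1513
0.149 14.0 0.151
0.148 18.3 0.1509
0.147 22.9 0.1509
22.7 [0.6089 0.0164 0.1508]
22.6 [0.6089 0.0164 0.1508]
22.7 [0.6089 0.0164 0.1509]
22.2 [0.6089 0.0164 0.1508]
22.4 [0.6089 0.0164 0.1509]
22.9 [0.6089 0.0164 0.1508]
27.5917
```

View pics/s4.png

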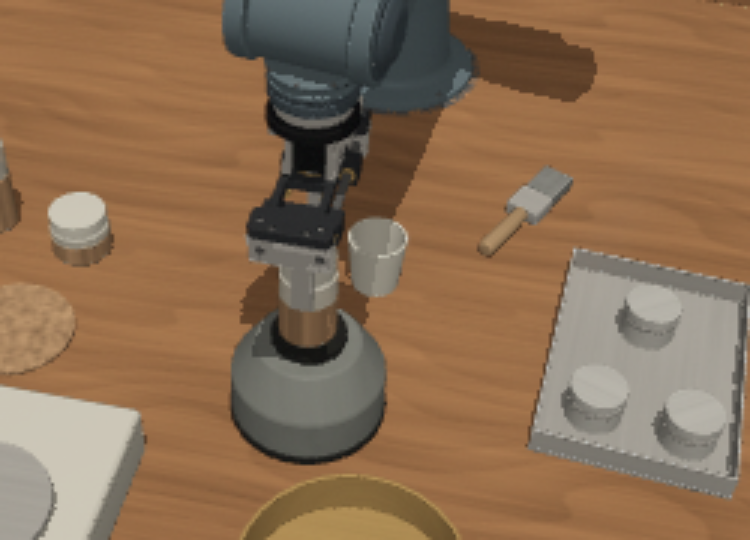

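The jar stands upright on the pad at about (308,320) in the crop. The pad reached its end stop after about 12 mm of travel and held there for over 1.5 s at about 22 N. Next I place the jar on the mat.

Run:
```python
from h import *
P=[.6085,.0165]; M=[.581,-.305]
bot.move_l([*P,.165],max_speed=.04); bot.move_l([*P,.23],max_speed=.12)
bot.move_pose([*M,.20],D)
bot.move_l([*M,.058],max_speed=.12)
lower(M,.058,.047,thr=2.0,step=.001)
bot.set_gripper(.08); bot.dwell(.2)
bot.move_l([*M,.22],max_speed=.15)
bot.move_pose([.45,.1,.35],D); bot.dwell(.3)
im=bot.read_camera("scene")[:,:,::-1]; cv2.imwrite("pics/s5.png",im); s=bot.read_state(); print(s["clock"])
```

```text
lowered to 0.05 f 7.25
37.775
```

View pics/s5.png

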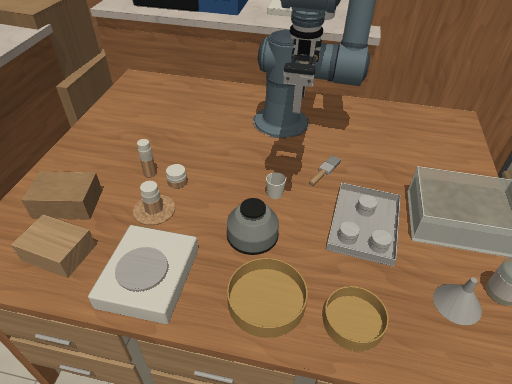

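The jar stands upright near the middle of the mat at (151,198), the tin stands in the pan at (368,204), the pad is up, and the bystanders haven't moved.

```bash
python3 -c "
from bench import bot
print(bot.sign_off())"
```

```text
the job is handed in; nothing more can be done
None
```

The job is handed in at about 38 s: the tin stands in the pan, the pad was held fully down with the jar for over 1.5 s at about 22 N, and the jar stands on the cork mat; no verdict was returned.

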